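Close the noodle roller by four clicks and start it

TASK

The noodle sheets come out too thick: with a fingertip push the tab of the roller machine's dial round clockwise (seen from above) by exactly four clicks, never past the fourth, then press the round push button on the same deck fully down and let it come back up. Only touch and push, gently: pinch, lift or carry nothing, and leave the tin, brush and scraper alone.

Things in the scene. Friction and masses are not known exactly. Their poses are not given: they have to be found in the camera images.
- machine: Noodle roller machine, fixed, white, 270 (x) x 360 (y) x 100 mm high; origin at the centre of its underside on the table. Its top is a flat deck; dial and button stand on it at own x = -45 mm (the robot's side), one at y = +90, one at y = -90 mm, which is which varies. The roller head with two steel rollers covers own x from +45 to +130 mm and rises 45 mm above the deck.
- dial_base: Steel index plate of the dial, fixed on the deck, 104 mm across, 6 mm thick, with 12 tick marks; origin on the dial's axis at the plate's underside (deck height), z up along the axis. Its yaw varies; at the start the dial's tab points along its own -x.
- dial (a joint): Dial angle in rad: 0 at the start, grows clockwise seen from above. A click every 30 degrees (0.5236 rad), four clicks = 2.094; turns from -3 to +8 clicks. It rests only in the clicks: resisting torque peaks at 0.2 to 0.4 N m a quarter of the way to the next click; from half-way on the dial snaps to the next click by itself and stays.
- dial_tab (a point): Top of the dial's one finger tab, 45 mm from the axis, 46 mm above the deck, turning with the dial. The dial is a black disc of 80 mm diameter, top 22 mm above the deck, with a steel centre cap of 34 mm diameter, 42 mm above the deck. The tab is an upright black rib, 14 mm thick, from 14 to 60 mm from the axis; flat flanks 12 to 42 mm above the deck. Fingertips fit beside it over the disc.
- tab_front: The flank of the tab that leads when the dial turns clockwise, 46 x 5.5 x 30 mm; origin at its centre, 37 mm from the axis, 27 mm above the deck.
- tab_rear: The opposite flank of the tab, the one to push for clockwise turning, 46 x 5.5 x 30 mm; origin at its centre, 37 mm from the axis, 27 mm above the deck.
- button (a joint): Travel of the push button in m: 0 up, 0.006 fully down; a spring returns it, 5 N at full travel.
- button_top (a point): Centre of the top face of the round steel push button, 32 mm diameter, which is pressed straight down.
- tin: Lidded metal tin, 64 mm diameter, 75 mm high, loose on the table beside the machine; origin at the centre of its underside. To be left alone.
- brush: Flour brush with a wooden back, 150 x 50 x 40 mm, loose on the table beside the machine; origin at the centre of its underside. To be left alone.
- scraper: Dough scraper, steel blade 70 x 110 x 4 mm with an 18 mm high wooden grip along one long edge, loose on the table between robot and machine; origin under the blade's centre. To be left alone.

How it is judged:
On the way, in this order (a step that is already met when the one before it is completed fails the run):
1. the dial rests in the fourth click (value of joint dial between 1.944 and 2.244 rad and velocity of joint dial below 0.3 rad/s), for 0.2 s.
2. the button is pressed down (value of joint button above 0.0045 m), for 0.04 s.
At the end, for the whole second after the job is handed in: The dial rests four clicks (2.094 rad, within 0.15) clockwise of its start, and the button, pressed at least 4.5 of its 6 mm after that, is back up (within 1.5 mm) (value of joint dial between 1.944 and 2.244 rad and value of joint button below 0.0015 m); the robot touches nothing.
It fails at once if the dial goes past the fourth click or the wrong way (more than half a click) (value of joint dial above 2.36 rad or value of joint dial below -0.27 rad).
It fails at once if the button is pressed before the dial is set (value of joint button above 0.003 m and value of joint dial below 1.9 rad).
It fails at once if the dial's tab is pinched: the fingers press on both its flanks at once (contact force between the fingers and tab_rear above 2 N and contact force between the fingers and tab_front above 2 N).
It fails at once if the dial is forced: more than 30 N from the fingers (contact force between the fingers and dial above 30 N).
It fails at once if the tin, brush or scraper is moved by more than 20 mm or lifted (distance of any of tin, brush, scraper from where it was at the start of the episode above 0.02 m).
It also fails if it takes over 51 s, if anything falls off the work surface, if the arm or the gripper's body presses on something with over 40 N, if the wrist force passes 120 N, or if a joint passes its speed limit or range.

ROBOT

A 7-joint arm with a two-finger parallel gripper is mounted at the origin on the work surface. World frame = base frame: x ahead of the robot, y to its left, z up, the work surface at z = 0. Lengths are in m, angles in rad, forces in N, time in s.
With the tool pointing down it reaches from about 0.425 to 0.925 m from the base axis. Payload 6.8 kg.
Tool frame: the origin (TCP) lies on the centre line of the jaws, within the pads' length; the fingertips stand 25 mm ahead of it and the grasp point (between the pads) lies 6 mm ahead of it; y points along the fingers, z is the direction in which the jaws open and shut, and the axes are right-handed (so a half turn about y gives the same grasp; the last joint's range is limited). The gripper opens to 85 mm and grips with 20 to 120 N. Pads are 22 mm wide; open, the fingers measure 114 mm over their backs; the gripper's body (76 mm by 85 mm) begins 54 mm behind the grasp point. The pads swing forward as they close: fully open they stand 13 mm farther back than shut.
Start: joints at [1.167, 0.477, 0.022, 1.555, -0.011, 1.109, -0.083], TCP at [0.197, -0.646, 0.256] pointing down, gripper open.
Joint ranges: [-2.96, 2.96], [-0.34, 2.1], [-1.41, 1.46], [0.24, 2.44], [-1.37, 4.51], [0.17, 1.92], [-2.96, 2.96]. Speed limits (rad/s): [2.39, 2.39, 3.14, 3.14, 3.14, 3.14, 3.14].

INTERFACE

Orientations are given as a 3x3 rotation matrix whose columns are the frame's x, y, z axes.
In Python, from rig import arm gives the robot as it stands. The module is installed in compiled form; this text tells all that it offers. Calls block until the motion is done:
- arm.reach(position, orientation): joint-space move of the TCP to a pose.
- arm.move_linear(position, attitude=None, feed=0.15, max_force=None): straight line of the TCP; attitude=None keeps the orientation; feed is the mean speed in m/s. With max_force (N) it stops when the force on the tool has changed by that much, and returns True; else False.
- arm.move_joints(angles): joint-space move.
- arm.command_gripper(opening, squeeze=None): finger opening in m; squeeze is the grip in N (None keeps the last); returns when the fingers have stopped.
- arm.wait(seconds).
- arm.ik(position, orientation): joint angles nearest the present ones, or None.
- arm.capture(name): name is "scene" or "top"; returns a dict with "pixels" (480x640x3 uint8, blue, green, red), "vfov" (degrees; the focal length in pixels is half the picture's height over the tangent of half this angle, whatever the lens; pixels are square), "cx", "cy" (the principal point, pixels), "k1" (the pictures are not rectified: a ray, as slopes to the right and down, at radius r is drawn at 1 + k1 r^2 times it, then the intrinsics apply), "world_from_camera" (4x4, takes a point from camera to world coordinates). Camera axes: x right, y down, z forward; pixel columns grow to the right and rows downward; lengths in m; the calibration is good to about 2 mm. A picture is of the moment at which its call begins. There is no depth.
A pose or a line that the arm cannot do raises arm.Unreachable and nothing moves.
- arm.finish_job(): hands the job in, once; it reports no verdict.
Readings, each from a call of its own:
- arm.read_time_s(): time.
- arm.read_joint_pos(): joint angles.
- arm.read_joint_vel(): joint speeds.
- arm.read_joint_torque(): joint torques, N m.
- arm.read_ee_pos(): TCP position.
- arm.read_tool_rot(): TCP orientation.
- arm.read_contact_force(): force on the tool from outside, world axes, zero at the start.
- arm.read_wrist_torque(): the same for the moment, N m.
- arm.read_finger_gap(): finger opening in m.
Only numpy, scipy, OpenCV 4.12 (cv2) and the standard library are available. Lean on these libraries where they do the work, as an engineer would, in place of code of your own. Each camera call takes 0.05 s, during which the arm holds its last target.

## Working session

There is one attempt and no reset: what is moved stays moved. The work goes in short steps, each a Python script; the robot and the scene stay as the last script left them, time stands still between calls to the robot, and variables do not carry over. Pictures are saved under pics/ and viewed, and the job is handed in when it is done.

```bash
mkdir -p pics; python3 - <<'E'
from rig import arm
import cv2,numpy as np,pickle
d={}
for n in("scene","top"):
    c=arm.capture(n); cv2.imwrite(f"pics/{n}0.png",c["pixels"]); d[n]=c
    print(n,c["vfov"],c["cx"],c["cy"],c["k1"]);print(np.round(c["world_from_camera"],3))
pickle.dump(d,open("c0.pkl","wb"))
print(arm.read_time_s(),arm.read_ee_pos(),np.round(arm.read_tool_rot(),3),arm.read_finger_gap(),arm.read_contact_force())
E
```

```text
scene 52.94044666434071 317.48390297743447 233.7659966937326 -0.06493539962098137
[[ 0.559  0.679 -0.477  1.016]
 [ 0.829 -0.466  0.309 -0.253]
 [-0.012 -0.568 -0.823  0.871]
 [ 0.     0.     0.     1.   ]]
top 50.49718200570272 309.0442537285021 243.6221717411776 -0.008398275988224395
[[-0.015 -0.993  0.116  0.434]
 [-1.     0.013 -0.021  0.051]
 [ 0.02  -0.116 -0.993  1.267]
 [ 0.     0.     0.     1.   ]]
0.1 [ 0.1965668  -0.6452182   0.25539334] [[-0.957 -0.001  0.291]
 [-0.291  0.002 -0.957]
 [ 0.    -1.    -0.002]] 0.08530507504027973 [-0.17985235 -0.01208302 -0.75303626]
```

View pics/scene0.png

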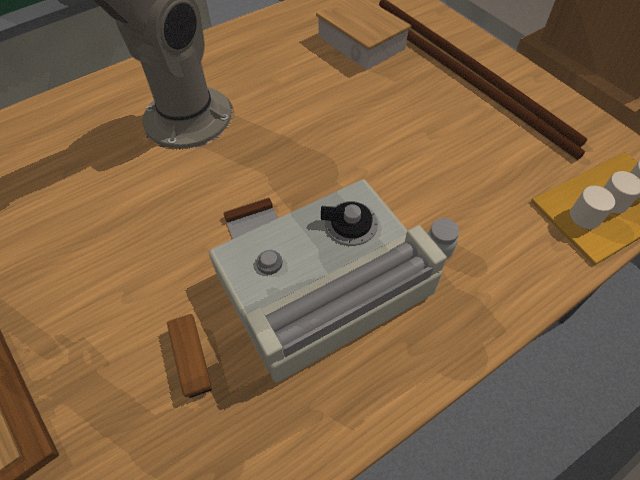

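View pics/top0.png

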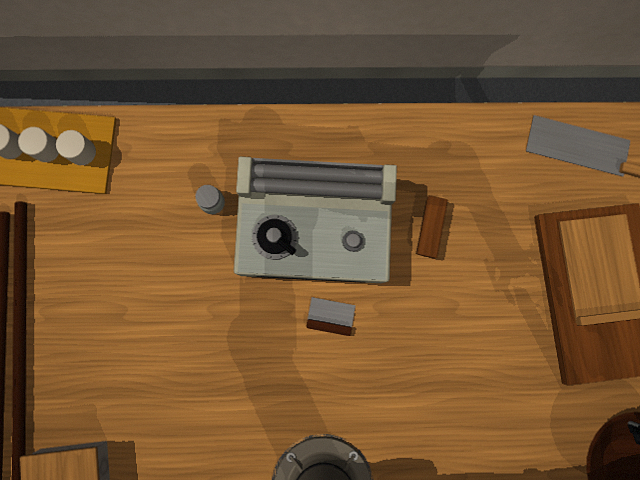

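The top view shows the dial at about (273,236), with its tab pointing to the lower right (~(298,250)), and the button at about (353,240). The tin is at (209,198), the brush at (432,228) and the scraper at (331,315). I'll zoom in next.

```bash
python3 - <<'E'
import cv2
a=cv2.imread("pics/top0.png")[205:275,235:395]; b=cv2.imread("pics/scene0.png")[180:290,240:400]
cv2.imwrite("pics/topz.png",cv2.resize(a,None,fx=5,fy=5,interpolation=cv2.INTER_CUBIC))
cv2.imwrite("pics/scenez.png",cv2.resize(b,None,fx=5,fy=5,interpolation=cv2.INTER_CUBIC))
E
```

```text
(no output)
```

View pics/topz.png

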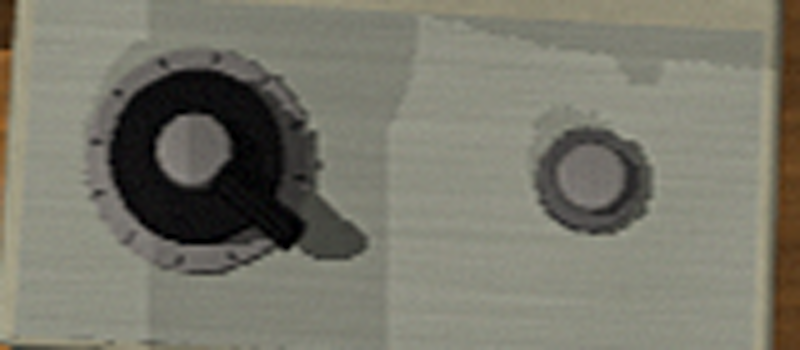

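View pics/scenez.png

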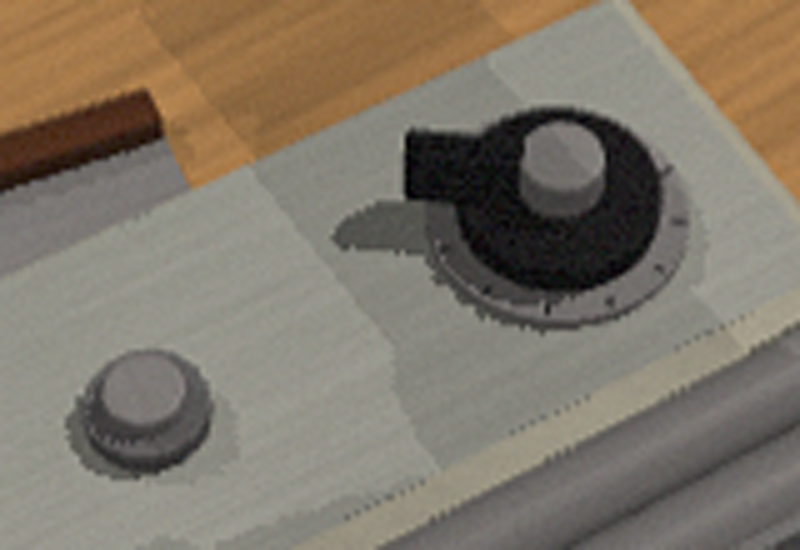

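```bash
cat > h.py <<'E'
import numpy as np,cv2,pickle
def K(c):
    f=c["pixels"].shape[0]/2/np.tan(np.radians(c["vfov"]/2)); return np.array([[f,0,c["cx"]],[0,f,c["cy"]],[0,0,1.]])
def dist(c): return np.array([c["k1"],0,0,0,0])
def ray(c,uv):
    p=cv2.undistortPoints(np.array([[uv]],float),K(c),dist(c),None,None)[0,0]
    T=c["world_from_camera"]; d=T[:3,:3]@np.r_[p,1]; return T[:3,3],d
def onz(c,uv,z):
    o,d=ray(c,uv); return o+d*(z-o[2])/d[2]
def tri(c1,p1,c2,p2):
    o1,d1=ray(c1,p1);o2,d2=ray(c2,p2)
    s=np.linalg.lstsq(np.c_[d1,-d2],o2-o1,rcond=None)[0]
    a=o1+s[0]*d1;b=o2+s[1]*d2; return (a+b)/2,np.linalg.norm(a-b)
def proj(c,P):
    T=np.linalg.inv(c["world_from_camera"]); r,_=cv2.Rodrigues(T[:3,:3])
    return cv2.projectPoints(np.atleast_2d(np.array(P,float)),r,T[:3,3],K(c),dist(c))[0][:,0]
E
python3 - <<'E'
from h import *
d=pickle.load(open("c0.pkl","rb"));t,s=d["top"],d["scene"]
zt=lambda x,y:((x+.5)/5-.5+235,(y+.5)/5-.5+205)
zs=lambda x,y:((x+.5)/5-.5+240,(y+.5)/5-.5+180)
cap=tri(t,zt(194,150),s,zs(565,156));but=tri(t,zt(592,176),s,zs(145,387))
print("cap",cap,onz(t,zt(194,150),.142),onz(s,zs(565,156),.142)); print("but",but)
# black component, rings at z=.146 in top
g=t["pixels"].max(2); m=(g<60).astype(np.uint8)
for n,pts,c,f in(("top",[(303,224),(277,246)],t,zt),("scene",[(407,131),(470,135)],s,zs)):
    for p in pts: print(n,onz(c,f(*p),.146))
v=but[0]-cap[0];print("dist",np.hypot(*v[:2]),"yaw",np.degrees(np.arctan2(v[0],-v[1])))
# dial disc black pixels in both views, rectified to z=.146 around the cap, for the tab direction
for n,c in d.items():
    x0,y0=cap[0][:2]; q=.0005; N=300
    P=np.array([[x0+(150-i)*q,y0+(150-j)*q,.144] for i in range(N) for j in range(N)])
    uv=proj(c,P).astype(np.float32).reshape(N,N,2)
    cv2.imwrite(f"pics/rect_{n}.png",cv2.resize(cv2.remap(c["pixels"],uv[...,0],uv[...,1],cv2.INTER_CUBIC),None,fx=1.8,fy=1.8))
a=[cv2.resize(cv2.imread(f"pics/rect_{n}.png"),(400,400)) for n in d]; cv2.imwrite("pics/rect.png",np.hstack(a))
E
```

```text
cap (array([0.58702073, 0.10590659, 0.13987118]), np.float64(0.0006869619213873916)) [0.58691521 0.10609584 0.142     ] [0.58811577 0.10455089 0.142     ]
but (array([ 0.57508371, -0.07424701,  0.12161079]), np.float64(0.001759601499531733))
top [0.55270386 0.057941   0.146     ]
top [0.54307547 0.06955326 0.146     ]
scene [0.54679508 0.06016208 0.146     ]
scene [0.56195356 0.07880197 0.146     ]
dist 0.18054863571162968 yaw -3.7908917326341434
```

View pics/rect.png

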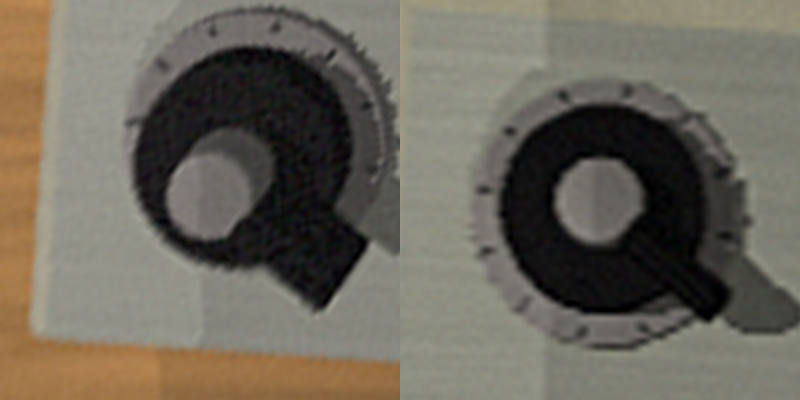

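```bash
python3 - <<'E'
from h import *
from rig import arm
d=pickle.load(open("c0.pkl","rb"));t=d["top"]
C=np.array([.5870,.1059])
for x,y in [(628,91),(563,97),(511,131),(485,189),(487,252),(523,304),(582,331),(644,327)]:
    X=x-400; P=[C[0]+(150-y*.75)*.0005,C[1]+(150-X*.75)*.0005,.144]
    w=onz(t,proj(t,P)[0],.106); v=w[:2]-C; a=np.degrees(np.arctan2(v[1],v[0])); print(round(np.hypot(*v)*1e3,1),round(a,1),round((a+130)%30,1))
# IK options: tool z along radial(+/-), finger on rear side
def pose(th,off,r=.041,z=.155,flip=1):
    u=np.array([np.cos(th),np.sin(th),0]); n=np.array([-u[1],u[0],0])
    p=np.r_[C,0]+r*u+off*n; p[2]=z
    Z=flip*u; Y=np.array([0,0,-1.]); X=np.cross(Y,Z); return p,np.c_[X,Y,Z]
for f in(1,-1):
    for a in (-130,-160,-190,-220,-246):
        q=arm.ik(*pose(np.radians(a),.018,flip=f)); print(f,a,None if q is None else np.round(q,2))
R=arm.read_tool_rot()
for yw in range(0,360,45):
    c,s=np.cos(np.radians(yw)),np.sin(np.radians(yw))
    q=arm.ik([.575,-.074,.2],np.c_[np.cross([0,0,-1],[c,s,0]),[0,0,-1],[c,s,0]]);print("btn",yw,None if q is None else np.round(q,2))
E
```

```text
48.3 -10.8 29.2
47.9 19.8 29.8
48.4 48.7 28.7
47.4 78.5 28.5
48.1 108.2 28.2
47.3 138.0 28.0
46.5 169.0 29.0
46.6 -161.0 29.0
1 -130 [ 0.02  0.45 -0.31  1.87  0.18  0.85 -2.64]
1 -160 [-1.08  0.82  1.27  1.98 -0.91  1.08 -2.19]
1 -190 [ 0.57  0.71 -1.19  1.89  0.75  1.08  2.04]
1 -220 [ 0.52  0.72 -1.19  1.88  0.76  1.09  1.48]
1 -246 [ 0.38  0.63 -0.99  1.85  0.62  1.    1.12]
-1 -130 [ 0.35  0.54 -0.74  1.85  0.45  0.93  0.27]
-1 -160 [ 0.33  0.51 -0.74  1.89  0.44  0.91 -0.28]
-1 -190 [ 0.33  0.52 -0.79  1.9   0.46  0.91 -0.87]
-1 -220 [ 0.29  0.53 -0.8   1.89  0.47  0.92 -1.43]
-1 -246 [ 0.2   0.52 -0.72  1.86  0.43  0.91 -1.87]
btn 0 [ 0.46  0.44 -0.56  1.81  0.28  0.97 -0.22]
btn 45 [ 0.54  0.46 -0.67  1.81  0.34  0.99  0.51]
btn 90 [ 0.59  0.48 -0.74  1.81  0.38  1.    1.26]
btn 135 [ 0.85  0.68 -1.18  1.79  0.69  1.16  1.8 ]
btn 180 [-0.81  0.76  1.27  1.89 -0.81  1.14 -2.36]
btn 225 [ 0.15  0.39 -0.16  1.84  0.08  0.92 -2.4 ]
btn 270 [ 0.26  0.4  -0.31  1.83  0.15  0.94 -1.68]
btn 315 [ 0.38  0.42 -0.45  1.82  0.22  0.95 -0.96]
```

```bash
cat >> h.py <<'E'
C=np.array([.5870,.1059]); TH0=np.radians(-131.2)
def pose(cw,off,r=.041,z=.155):
    th=TH0-np.radians(cw); u=np.array([np.cos(th),np.sin(th),0]); n=np.array([-u[1],u[0],0])
    p=np.r_[C,0]+r*u+off*n; p[2]=z
    Z=-u; Y=np.array([0,0,-1.]); X=np.cross(Y,Z); return p,np.c_[X,Y,Z]
def snap(arm,tag,x=None):
    o=[]
    for n in("scene","top"):
        c=arm.capture(n); im=c["pixels"]; pickle.dump(c,open(f"{tag}_{n}.pkl","wb"))
        p=proj(c,[.58,.05,.13])[0].astype(int); w,h=100,100
        o.append(cv2.resize(im[max(0,p[1]-h):p[1]+h,max(0,p[0]-w):p[0]+w],(400,400),interpolation=cv2.INTER_CUBIC))
    cv2.imwrite(f"pics/{tag}.png",np.hstack(o))
E
python3 - <<'E'
from h import *
from rig import arm
arm.command_gripper(0.0,20)
print(arm.read_time_s(),arm.read_finger_gap())
p,R=pose(0,.034,z=.26); arm.reach(p,R); print(arm.read_time_s(),arm.read_ee_pos()-p)
p,R=pose(0,.034,z=.17); print(arm.move_linear(p,R,feed=.08,max_force=6))
print(arm.read_time_s(),arm.read_ee_pos()-p,arm.read_contact_force()); snap(arm,"a1")
E
```

```text
0.8667 8.112392241085675e-05
3.6833 [ 0.00020204 -0.00129069 -0.00017496]
False
4.9583 [0.00041534 0.00013968 0.00059823] [-0.49270283  0.15155171  0.76875112]
```

View pics/a1.png

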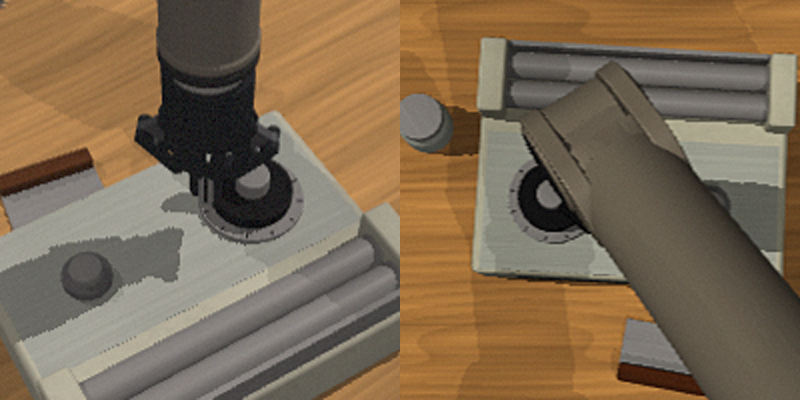

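The closed fingers (left crop, ~(205,185)) stand beside the tab's rear flank, clear of the cap. The top view is hidden by the arm. I'll descend and start pushing.

```bash
python3 - <<'E'
from h import *
from rig import arm
p,R=pose(0,.034,z=.155); print(arm.move_linear(p,R,feed=.05,max_force=5), arm.read_ee_pos()-p)
f0=np.array(arm.read_contact_force())
print(arm.move_linear(pose(0,.019)[0],None,feed=.04,max_force=8), arm.read_ee_pos()-pose(0,.019)[0],arm.read_contact_force()-f0)
for a in (8,16,24):
    p,R=pose(a,.018); s=arm.move_linear(p,R,feed=.04,max_force=20); print(a,s,np.round(arm.read_ee_pos()-p,4),np.round(arm.read_contact_force()-f0,1),arm.read_time_s())
    if s: break
snap(arm,"a2")
E
```

```text
False [-3.09666059e-04  1.05710701e-05 -5.13314234e-04]
False [4.59291991e-05 1.08627158e-04 1.69552038e-04] [ 0.94714614  0.38655806 -0.43551957]
8 False [ 0.0014 -0.0011  0.0003] [ 4.8 -1.5 -1.6] 6.3667
16 False [-0.0002  0.0003  0.0001] [0.6 1.3 0. ] 6.675
24 False [-0.0001  0.0003  0.    ] [ 0.3 -0.1  0.5] 6.9833
```

View pics/a2.png

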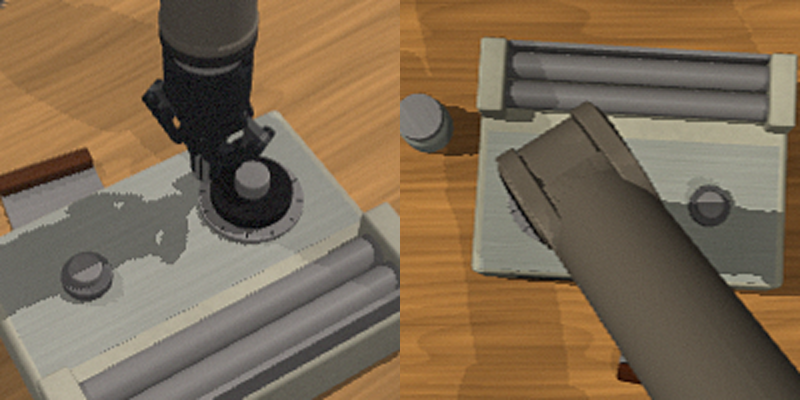

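At 8° there was about 5 N of push, and after 16° it was gone, so the first click snapped as modelled. The tab has left its start spot (scene view). I'll continue.

```bash
python3 - <<'E'
from h import *
from rig import arm
f0=np.array(arm.read_contact_force())
for a in range(30,85,6):
    p,R=pose(a,.018); s=arm.move_linear(p,R,feed=.04,max_force=20); print(a,s,np.round(arm.read_ee_pos()-p,4),np.round(arm.read_contact_force()-f0,1),arm.read_time_s())
    if s: break
snap(arm,"a3")
E
```

```text
30 False [ 0.0003 -0.0005 -0.0001] [ 1.6 -0.8 -1.5] 7.35
36 False [ 0.0008 -0.0016 -0.    ] [ 2.6 -5.1 -1.9] 7.6167
42 False [ 0.0006 -0.0013 -0.    ] [ 2.5 -4.2 -0.5] 7.8833
48 False [-0.0003  0.001   0.0001] [ 0.   0.4 -0.3] 8.15
54 False [-0.0001  0.0006 -0.    ] [ 0.3 -0.1  0.1] 8.4167
60 False [-0.     -0.0004 -0.0001] [-1.1 -0.3 -1.3] 8.6833
66 False [-0.     -0.0015 -0.0002] [ 0.2 -4.9  0.2] 8.95
72 False [-0.     -0.0009 -0.0001] [-0.3 -5.6 -0.9] 9.2167
78 False [0.0002 0.0014 0.0002] [ 0.2  0.7 -1.1] 9.4833
84 False [0.     0.0007 0.0001] [ 0.7 -0.4 -0.5] 9.75
```

View pics/a3.png

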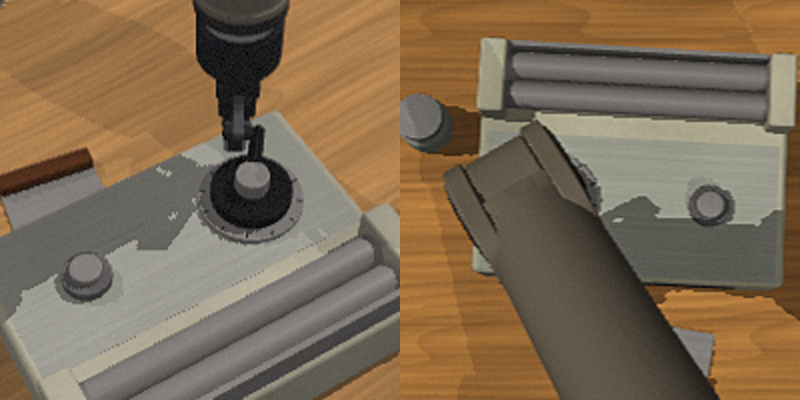

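I've counted three force peaks (about 8°, 36–42° and 66–72°), and the scene view shows the tab now pointing away at (258,130). One click is left: push to about 113°, then back off.

```bash
python3 - <<'E'
from h import *
from rig import arm
c=pickle.load(open("a3_scene.pkl","rb"))
o=proj(c,[.58,.05,.13])[0].astype(int)-100
for k in (60,90,120):
    th=TH0-np.radians(k); print(k,(proj(c,[C[0]+.06*np.cos(th),C[1]+.06*np.sin(th),.146])[0]-o)*2)
f0=np.array(arm.read_contact_force())
for a in (90,96,102,107,110,113):
    p,R=pose(a,.018); s=arm.move_linear(p,R,feed=.03,max_force=20); print(a,s,np.round(arm.read_ee_pos()-p,4),np.round(arm.read_contact_force()-f0,1),arm.read_time_s())
    if s: break
arm.wait(.3)
p,R=pose(113,.035); arm.move_linear(p,R,feed=.06)
p[2]=.25; arm.move_linear(p,R,feed=.12); arm.wait(.2)
snap(arm,"a4"); print(arm.read_time_s(),arm.read_contact_force())
E
```

```text
60 [227.7392219  124.98315725]
90 [258.96231359 121.47326568]
120 [288.992691  130.4793058]
90 False [-0.0001 -0.0002 -0.    ] [-0.1 -0.2  0.8] 10.1583
96 False [-0.0006 -0.0012 -0.0003] [-2.7 -4.6  2.2] 10.4667
102 False [-0.0004 -0.0009 -0.0003] [-2.  -4.1  1.2] 10.775
107 False [0.0007 0.0011 0.0003] [ 0.   1.1 -0.2] 11.0583
110 False [0.0003 0.0005 0.0001] [ 0.3 -0.5 -0.2] 11.3083
113 False [0.0001 0.0001 0.0001] [-0.2 -0.3 -0. ] 11.5583
13.5333 [-0.84889897  0.10583421 -0.26299232]
```

View pics/a4.png

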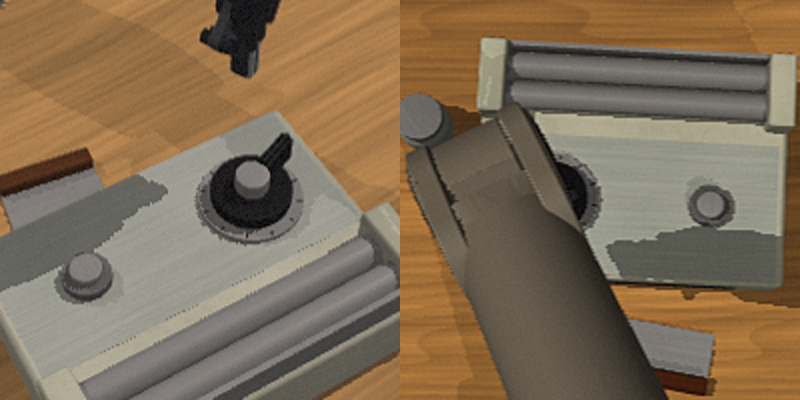

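The fourth click is confirmed: the tab tip is at about (288,137) in the scene crop, against a predicted (289,130). Next is the button.

```bash
python3 - <<'E'
from h import *
from rig import arm
R=np.c_[np.cross([0,0,-1],[0,-1,0]),[0,0,-1],[0,-1,0]].astype(float)
b=np.array([.5751,-.0742,0])
p=b+[0,0,.25]; arm.reach(p,R); p=b+[0,0,.155]; print(arm.move_linear(p,R,feed=.1,max_force=6))
f0=np.array(arm.read_contact_force())
for z in np.arange(.151,.130,-.0015):
    s=arm.move_linear(b+[0,0,z],R,feed=.02,max_force=15); f=arm.read_contact_force()-f0
    print(round(z,4),s,round(arm.read_ee_pos()[2],4),np.round(f,1),arm.read_time_s())
    if s or f[2]>9: break
arm.wait(.1); snap(arm,"a5")
arm.move_linear(b+[0,0,.155],R,feed=.05); arm.move_linear(b+[0,0,.27],R,feed=.1)
print(arm.read_time_s())
E
```

```text
False
0.151 False 0.151 [-0.7  0.7 -0.1] 15.8167
0.1495 False 0.1494 [ 0.2 -0.1 -1.1] 16.0667
0.148 False 0.1479 [-1.4  0.3 -0.1] 16.3167
0.1465 False 0.1467 [0.3 0.2 1.3] 16.5667
0.145 False 0.1451 [-0.  -0.6  3. ] 16.8167
0.1435 False 0.1436 [0.6 0.2 4. ] 17.0667
0.142 False 0.1421 [ 0.3 -0.4  4.5] 17.3167
0.1405 False 0.1411 [-2.   0.6  9.2] 17.5667
19.5083
```

View pics/a5.png

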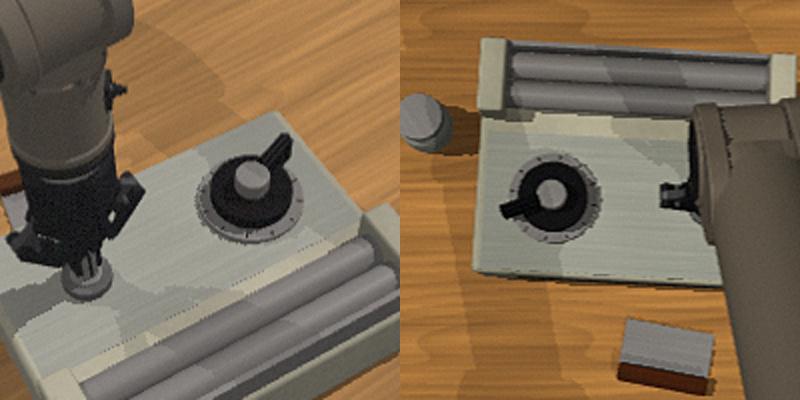

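Force rose like a spring from 0.147 to 0.142, then jumped to 9 N at 0.141. That is about 6 mm of travel onto the stop. The picture shows the tip on the button and the dial tab pointing left. One last check, then I'll hand in.

```bash
python3 - <<'E'
from h import *
from rig import arm
p=np.array([.45,-.3,.32]); 
try: arm.reach(p,arm.read_tool_rot())
except arm.Unreachable: print("unreach")
snap(arm,"a6"); print(arm.read_time_s(),arm.read_contact_force())
E
```

```text
20.6333 [0.62170294 0.49318107 0.53062427]
```

View pics/a6.png

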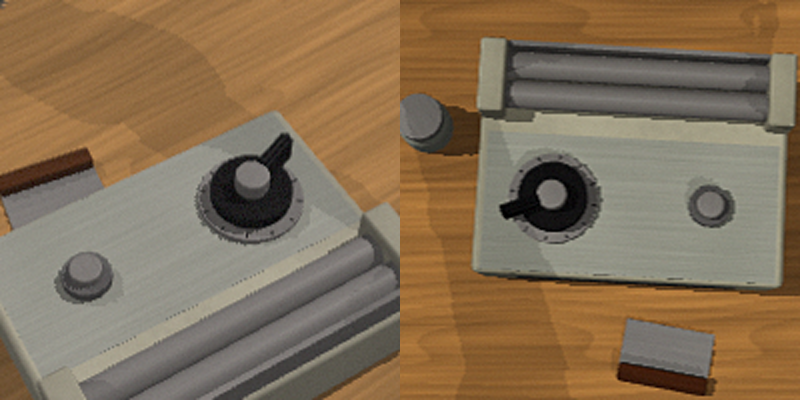

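The button is back up at (88,268). The tab points to (505,210) in the top crop, four clicks round, and the robot is clear.

```bash
python3 -c "
from rig import arm
arm.finish_job(); print(arm.read_time_s())"
```

```text
the job is handed in; nothing more can be done
the job is handed in; nothing more can be done
```

I turned the dial four clicks clockwise, then pressed the button down and let it come back up. The job was handed in at about 20.6 s of the 51 s allowed, and no verdict is reported.

- **Dial:** I pushed the rear flank with the closed fingertips. Four separate force peaks of about 5–6 N each snapped through, and I stopped about 7° short of the fourth click so the dial settled by itself. The last pictures from both cameras show the tab about 120° from its start. Its tip was about 7 pixels off the predicted spot in the enlarged scene crop, well under a click.
- **Button:** The force rose like a spring over about 6 mm, then jumped to about 9 N at the stop. The last picture shows the button back up.
- **Surroundings:** The robot was clear of everything, with about 1 N on the force reading, which is noise. The arm never went near the tin, brush or scraper. In the last pictures the tin and scraper sit where they were; the brush was outside those crops, so I did not check it again.

No check failed.

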